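# Take the bath-cup tower apart

### The arm

A 6-joint arm with a two-finger parallel gripper is mounted at the origin on the work surface. World frame = base frame: x ahead of the robot, y to its left, z up, the work surface at z = 0. Lengths are in m, angles in degrees, forces in N, time in s.
With the tool pointing down it reaches from about 0.225 to 0.725 m from the base axis. Payload 3.1 kg.
Tool frame: the origin (TCP) lies midway between the tips of the shut fingers; the grasp point (between the pads) lies 19 mm behind it; z points along the fingers, y is the line along which they close (so a half turn about z gives the same grasp; the last joint's range is limited). The gripper opens to 85 mm and grips with 20 to 120 N. Pads are 22 mm wide; open, the fingers measure 114 mm over their backs; the gripper's body (76 mm by 85 mm) begins 54 mm behind the grasp point. The pads swing forward as they close: fully open they stand 13 mm farther back than shut.
Start: joints at [57.995, 2.75, 5.684, 92.934, 0, 82.678], TCP at [0.219, 0.477, 0.231] pointing down, gripper open.
Joint ranges: [-166.93, 166.93], [-56.73, 111.36], [-69.38, 81.34], [-121.58, 131.49], [-85.45, 84.26], [-180, 180]. Speed limits (degrees/s): [159.86, 159.86, 180, 180, 180, 180].

### API

Orientations are given as a 3x3 rotation matrix whose columns are the frame's x, y, z axes.
In Python, from cell import r gives the robot as it stands.
- The arm moves only by the tool send_rows, never from a script. Its argument "increments" is a list of rows, each a list of 5 numbers: the finger opening in mm, from 0 to 85.4, then the shift along the tool's x, y, z in mm, then the turn about the tool's z in rad. A call has 1 to 5 rows; each row is the pose to reach, as a shift and turn from the pose commanded when the call began, along the tool's axes at that moment; what a row does not reach only later rows make up. A row lasts 1/8 s, in which the tool goes at most 62.5 mm and 10.7 degrees, less where a joint would pass 70% of its speed; a pose out of reach is approached as far as the arm can. A call with a gripper value outside its range is refused whole. The fingers move at their own pace and stop on an object; "force" is the grip in N (left out, the last holds). Time passes only in rows, so rows that repeat a pose let the fingers close. It gives the time, the measured TCP pose, the force, the opening and the grip force at its end, in the units of the state.
- r.get_obs(): the state, without advancing time (a new reading comes with each control period).
- r.snapshot(name): name is "scene" or "top"; returns (picture, depth): 400x640x3 uint8, red, green, blue; 400x640 float32, m along the optical axis (not along the pixel's ray), 0 where there is no reading.
- r.camera_params(name): a dict with "camera_matrix" (3x3 intrinsics, pixels), "T" (4x4, takes a point from camera to world coordinates). Camera axes: x right, y down, z forward; pixel columns grow to the right and rows downward; lengths in m; the calibration is good to about 2 mm. A picture is of the moment at which its call begins. camera_params takes no time and is no camera call.
- r.finish_job(): hands the job in; it is judged then, once.
Trained networks look in the newest picture that a camera, given by its name, has taken for a name from the list of things; names that differ only in an ending like _2 or _b are one class to them, and where a whole thing is asked for, a point or a joint stands for the part that bears it (a point fixed in the world has none). Each returns a list of dicts, best first, with "confidence" (0 to 1); they miss things now and then, are a little off and sometimes report something else, mostly with a low value. They report only what shows in the picture. A call takes as long as a camera call. They do not tell look-alikes from the thing itself.
- r.recognise(camera, label): "extent" ([left, top, right, bottom] in pixels, round what is visible of it).
The state is a dict: "time": time; "q": joint angles; "dq": joint speeds; "joint_efforts": joint torques, N m; "tool_pos": TCP position; "ee_rot": TCP orientation; "ft_force": force on the tool from outside, world axes, zero at the start; "moment": the same for the moment, N m; "grip_width": finger opening in m; "grip_force": force on a finger pad.
Only numpy, scipy, OpenCV 4.12 (cv2) and the standard library are available. Lean on these libraries where they do the work, as an engineer would, in place of code of your own. Each camera call takes 0.05 s, during which the arm holds its last target. There are 200 camera calls.

### The job

The child has built a tower of the upside-down blue stacking cups and topped it with the cream jar's lid. Take it apart from the top: set the lid centred on the mouth of its jar, and each cup, still upside down, flat inside its own drip dish (the dish whose floor has the cup's blue). Set things down rather than dropping them, let nothing tip over, and leave the jar, the nail brush and the tweezers case where they are.

Things in the scene. Friction and masses are not known exactly. Their poses are not given: they have to be found in the camera images.
- lid_mid (a point): Cream twist lid of the jar, a flat disc 34 mm across and 16 mm high with a flat underside; at the start it lies on top of the small cup, topping the tower (whole tower 166 mm high). Point: its centre, half-way up (8 mm above its underside); z up. About 25 g; it is simply set down on the jar's mouth, nothing needs turning.
- cup_small_mid (a point): The small stacking cup, pale sky-blue plastic, upside down (closed flat end up): 44 mm across at the rim (below), narrowing to 40 mm at its flat top, 40 mm high. At the start it stands on the medium cup. Point: its centre, half-way up (20 mm above the rim); z up. 35 g or so, just resting, not locked to its neighbours.
- cup_medium_mid (a point): The medium stacking cup, mid-blue plastic, upside down (closed flat end up): 54 mm across at the rim (below), narrowing to 50 mm at its flat top, 50 mm high. At the start it stands on the large cup. Point: its centre, half-way up (25 mm above the rim); z up. 45 g or so, just resting, not locked to its neighbours.
- cup_large_mid (a point): The large stacking cup, dark navy plastic, upside down (closed flat end up): 64 mm across at the rim (below), narrowing to 60 mm at its flat top, 60 mm high. At the start it stands on the washstand, the bottom of the tower. Point: its centre, half-way up (30 mm above the rim); z up. 60 g or so, just resting, not locked to its neighbours.
- dish_small_floor (a point): Drip dish of the small cup: round white dish with a pale sky-blue floor, fixed to the washstand; 64 mm across inside, 72 mm outside, floor 4 mm and lip 9 mm above the washstand (lip 5 mm above the floor). Point: centre of its floor, on the upper surface; z up.
- dish_medium_floor (a point): Drip dish of the medium cup: round white dish with a mid-blue floor, fixed to the washstand; 74 mm across inside, 82 mm outside, floor 4 mm and lip 9 mm above the washstand (lip 5 mm above the floor). Point: centre of its floor, on the upper surface; z up.
- dish_large_floor (a point): Drip dish of the large cup: round white dish with a dark navy floor, fixed to the washstand; 84 mm across inside, 92 mm outside, floor 4 mm and lip 9 mm above the washstand (lip 5 mm above the floor). Point: centre of its floor, on the upper surface; z up.
- jar_mouth (a point): Open cream plastic jar, loose, standing upright: body 60 mm across, shoulder 38 mm high, above it a neck 30 mm across ending at a flat mouth (dark centre) 46 mm above the washstand. Point: centre of the mouth, at its top; z up. About 300 g.
- brush_mid (a point): Wooden nail brush, lying bristles down, 95 x 40 x 32 mm, loose; a bystander to be left alone. Point: its centre, half-way up; x along its length.
- case_mid (a point): Steel tweezers case, lying flat, 110 x 26 x 15 mm, loose; a bystander to be left alone. Point: its centre, half-way up; x along its length.
Things that resemble listed ones, but are neither listed nor needed, are in the scene too. There is more than one size of the part that bears cup_small_mid; the job needs the middle-sized.

How it is judged:
By the outcome, as a careful person would: the job done as asked, in the order asked, and still so for the second after the job is handed in, with the robot touching nothing.
It also fails if it takes over 128 s, if anything falls off the work surface, if the arm or the gripper's body presses on something with over 40 N, if the wrist force passes 120 N, or if a joint passes its speed limit or range.

## Working session

There is one attempt and no reset: what is moved stays moved. The work goes in short steps, Python scripts to look and compute and a tool call to move; the robot and the scene stay as the last step left them, time stands still between calls to the robot, and variables do not carry over. Pictures are saved under pics/ and viewed, at most 14 in all, crops included, and the job is handed in when it is done.

Besides the shell and the picture viewer there is one more tool, called after "Request:" in YAML: its name, and indented under it one key for each argument. send_rows: Moves the arm, as the interface text tells. Its arguments: {"type":"object","properties":{"increments":{"type":"array","items":{"type":"array","items":{"type":"number"}}},"force":{"type":"number"}},"required":["increments"]}

```bash
mkdir -p pics; ls
cat > h.py <<'E'
import numpy as np, cv2
from cell import r
def snap(cam,save=None):
    im,d=r.snapshot(cam)
    if save: cv2.imwrite('pics/'+save,im[:,:,::-1])
    return im,d
def world(cam,d):
    p=r.camera_params(cam);K=np.array(p['camera_matrix']);T=np.array(p['T'])
    v,u=np.mgrid[:d.shape[0],:d.shape[1]]
    P=np.stack([(u-K[0,2])/K[0,0]*d,(v-K[1,2])/K[1,1]*d,d],-1)
    return P@T[:3,:3].T+T[:3,3]
E
python3 - <<'E'
from h import *
for c in('scene','top'):
    im,d=snap(c,c+'0.png'); p=r.camera_params(c); print(c,np.round(p['camera_matrix'],1).tolist(),np.round(p['T'],3).tolist(),(d==0).mean())
    W=world(c,d); np.savez(''+c+'0.npz',im=im,W=W)
    for n in "lid_mid cup_small_mid cup_medium_mid cup_large_mid dish_small_floor dish_medium_floor dish_large_floor jar_mouth brush_mid case_mid".split():
        for q in r.recognise(c,n):
            e=q['extent'];u=int((e[0]+e[2])/2);v=int((e[1]+e[3])/2)
            print(n,round(q['confidence'],2),np.round(e).tolist(),np.round(W[v,u],3))
print(r.get_obs())
E
```

```text
pics
scene [[458.0, 0.0, 316.9], [0.0, 458.0, 200.4], [0.0, 0.0, 1.0]] [[0.707, 0.391, -0.589, 1.085], [0.707, -0.369, 0.603, -0.571], [0.018, -0.843, -0.537, 0.627], [0.0, 0.0, 0.0, 1.0]] 0.01341015625
lid_mid 0.79 [359.0, 195.0, 380.0, 214.0] [0.653 0.011 0.164]
cup_small_mid 0.79 [304.0, 223.0, 331.0, 260.0] [ 0.558 -0.029  0.046]
cup_small_mid 0.73 [360.0, 207.0, 379.0, 231.0] [0.657 0.009 0.135]
cup_small_mid 0.57 [325.0, 276.0, 342.0, 298.0] [ 0.656 -0.083  0.021]
cup_medium_mid 0.91 [353.0, 220.0, 381.0, 254.0] [0.66  0.002 0.095]
cup_medium_mid 0.27 [248.0, 252.0, 296.0, 288.0] [ 0.549 -0.146  0.032]
cup_large_mid 0.74 [348.0, 247.0, 381.0, 282.0] [ 0.663 -0.001  0.031]
cup_large_mid 0.65 [339.0, 211.0, 358.0, 226.0] [0.517 0.116 0.013]
dish_small_floor 0.85 [359.0, 168.0, 384.0, 185.0] [0.415 0.328 0.003]
dish_small_floor 0.72 [250.0, 253.0, 295.0, 288.0] [ 0.549 -0.144  0.03 ]
dish_medium_floor 0.86 [390.0, 201.0, 425.0, 224.0] [0.59  0.253 0.003]
dish_large_floor 0.94 [227.0, 308.0, 279.0, 347.0] [ 0.618 -0.247  0.005]
jar_mouth 0.96 [143.0, 274.0, 175.0, 305.0] [ 0.45  -0
[... 1552 characters left out ...]
,  8.26780478e+01]), 'dq': array([ 1.97330446e-02,  3.37652713e-02, -4.66055911e-02,  1.34961454e-01,
        4.48789693e-02,  8.20176856e-05]), 'joint_efforts': array([-2.71746649e-04, -3.38654602e+01,  3.20165491e+01,  1.26624047e-03,
       -2.24593628e-04,  4.71578105e-06]), 'tool_pos': array([0.21925155, 0.4770442 , 0.23134135]), 'ee_rot': array([[-9.08636449e-01,  4.17588078e-01,  4.14745611e-05],
       [ 4.17588079e-01,  9.08636447e-01,  5.83703307e-05],
       [-1.33105437e-05,  7.03566923e-05, -9.99999997e-01]]), 'ft_force': array([-0.41389875, -0.57721538, -0.39080107]), 'moment': array([ 0.01428187, -0.05860015,  0.00427412]), 'grip_force': 0.0, 'grip_width': 0.08553059755200972}
```

Run:
```python
import numpy as np,cv2
a=np.load('scene0.npz')['im'][150:370,120:440,::-1];b=np.load('top0.npz')['im'][120:260,170:450,::-1]
cv2.imwrite('pics/a.png',cv2.resize(a,(800,550),interpolation=3));cv2.imwrite('pics/b.png',cv2.resize(b,(800,400),interpolation=3))
```

```text
(no output)
```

View pics/a.png

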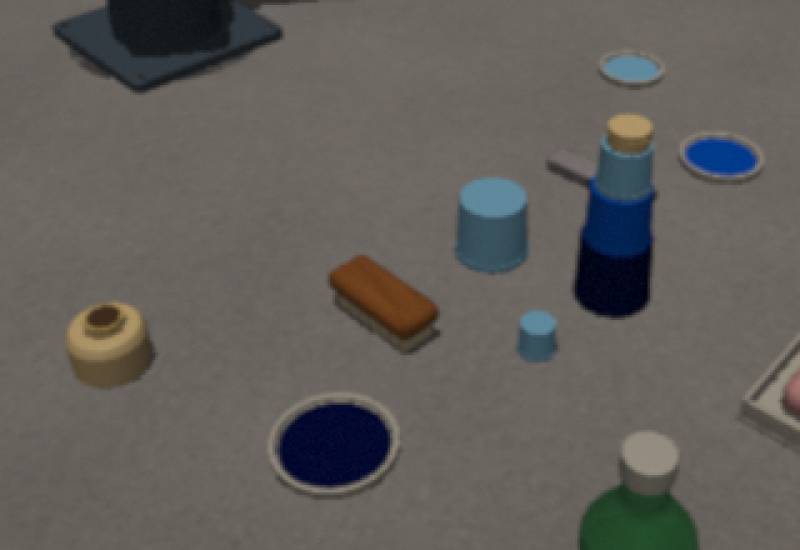

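View pics/b.png

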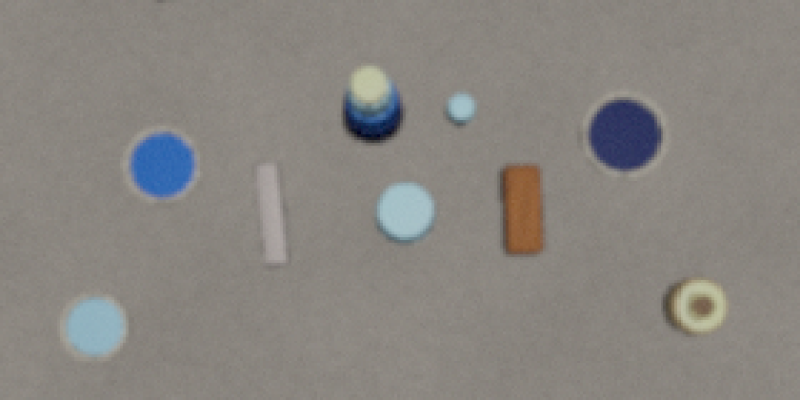

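Candidates for the small cup (scene px): the tower's second tier (370,219) is middle-sized, the big look-alike is at (317,240) and the tiny one at (334,285). By the description I choose the tower tier. The lid is at (370,205), with the jar at (160,280). The dishes are large (253,328), medium (408,212) and small (371,177). I'll measure from both views next.

```bash
cat >> h.py <<'E'
from scipy.optimize import least_squares
def top_circle(W,c,rad,z0,z1):
    "centre of the flat top between heights z0,z1 within rad of c: min enclosing circle"
    m=(np.hypot(W[...,0]-c[0],W[...,1]-c[1])<rad)&(W[...,2]>z0)&(W[...,2]<z1)
    P=W[m]
    if len(P)<6: return None
    (x,y),R=cv2.minEnclosingCircle(P[:,:2].astype(np.float32))
    return np.round([x,y,np.median(P[:,2]),R],4).tolist(),np.round(P.mean(0),4).tolist(),len(P)
E
python3 - <<'E'
from h import *
D={c:np.load(c+'0.npz') for c in('scene','top')}
for c in D:
    W=D[c]['W'];im=D[c]['im'];print(c)
    for n,cc,rad,z0,z1 in [('lid',(.65,.018),.04,.161,.18),('tower2',(.65,.018),.05,.11,.146),('tower3',(.65,.018),.05,.062,.107),('tower4',(.65,.018),.05,.01,.055),('jar',(.432,-.322),.035,.0425,.06),('jarbody',(.432,-.322),.05,.01,.036),('bigdec',(.535,-.014),.05,.045,.08),('tinydec',(.645,-.075),.03,.015,.05),('brush',(.544,-.134),.07,.025,.05),('case',(.543,.13),.07,.01,.03)]:
        print(n,top_circle(W,cc,rad,z0,z1))
    # dish floors by colour
    H=cv2.cvtColor(im,cv2.COLOR_RGB2HSV)
    for n,cc in [('dS',(.42,.327)),('dM',(.592,.25)),('dL',(.619,-.251))]:
        m=(np.hypot(W[...,0]-cc[0],W[...,1]-cc[1])<.06)&(H[...,1]>110)&(H[...,0]>90)
        P=W[m];(x,y),R=cv2.minEnclosingCircle(P[:,:2].astype(np.float32));print(n,np.round([x,y,R],4),P.mean(0).round(4),np.ptp(P,0).round(3))
    m=(W[...,2]>.04)&(W[...,0]>.45)&(np.abs(W[...,1])<.4)&(W[...,0]<1)
    n,l,s,ce=cv2.connectedComponentsWithStats(m.astype(np.uint8))
    for i in range(1,n):
        if s[i,4]>30:
            P=W[l==i];print('blob',P.min(0).round(3),P.max(0).round(3))
E
```

```text
scene
lid ([0.649, 0.0227, 0.1647, 0.0184], [0.6494, 0.0215, 0.1646], 159)
tower2 ([0.6485, 0.0196, 0.1278, 0.0236], [0.6559, 0.0104, 0.1275], 365)
tower3 ([0.6481, 0.0193, 0.084, 0.0268], [0.6576, 0.007, 0.0842], 510)
tower4 ([0.6488, 0.0178, 0.0326, 0.0312], [0.6597, 0.0035, 0.0327], 540)
jar ([0.433, -0.3157, 0.0453, 0.0163], [0.4347, -0.3163, 0.0452], 150)
jarbody ([0.4353, -0.317, 0.0275, 0.0298], [0.4512, -0.323, 0.0258], 455)
bigdec ([0.537, -0.0107, 0.056, 0.0309], [0.5409, -0.0142, 0.0549], 456)
tinydec ([0.6482, -0.0719, 0.0258, 0.015], [0.6508, -0.0743, 0.0244], 174)
brush ([0.5387, -0.1352, 0.0305, 0.0494], [0.5426, -0.1372, 0.0302], 660)
case ([0.5391, 0.1389, 0.0135, 0.0554], [0.5128, 0.1279, 0.0135], 142)<stdin>:11: RuntimeWarning: Mean of empty slice.
  ret = um.true_divide(
Traceback (most recent call last):
ValueError: zero-size array to reduction operation maximum which has no identity
```

Run:
```python
from h import *
D={c:np.load(c+'0.npz') for c in('scene','top')}
for c in D:
    W=D[c]['W'];im=D[c]['im'].astype(int);print(c)
    if c=='top':
      for n,cc,rad,z0,z1 in [('lid',(.65,.018),.04,.161,.18),('tower2',(.65,.018),.05,.11,.146),('tower3',(.65,.018),.05,.062,.107),('jar',(.432,-.322),.035,.0425,.06),('bigdec',(.535,-.014),.05,.045,.08),('tinydec',(.645,-.075),.03,.015,.05),('case',(.543,.13),.07,.01,.03)]:
        print(n,top_circle(W,cc,rad,z0,z1))
    for n,cc in [('dS',(.42,.327)),('dM',(.592,.25)),('dL',(.619,-.251))]:
        m=(np.hypot(W[...,0]-cc[0],W[...,1]-cc[1])<.06)&(im[...,2]>im[...,0]+18)
        P=W[m];(x,y),R=cv2.minEnclosingCircle(P[:,:2].astype(np.float32));print(n,np.round([x,y,R],4),P.mean(0).round(4),np.ptp(P,0).round(3))
    m=(W[...,2]>.015)&(W[...,0]>.45)&(np.abs(W[...,1])<.4)&(W[...,0]<1)
    n,l,s,ce=cv2.connectedComponentsWithStats(m.astype(np.uint8))
    for i in range(1,n):
        if s[i,4]>30:
            P=W[l==i];print('blob',P.min(0).round(3),P.max(0).round(3))
```

```text
scene
dS [0.4242 0.3236 0.0335] [0.4202 0.3256 0.0034] [0.065 0.057 0.01 ]
dM [0.5934 0.2497 0.0395] [0.5931 0.2525 0.0034] [0.074 0.074 0.009]
dL [ 0.6179 -0.2467  0.0387] [ 0.6185 -0.2469  0.0034] [0.076 0.077 0.007]
blob [0.803 0.261 0.015] [0.875 0.336 0.177]
blob [ 0.536 -0.01   0.015] [0.678 0.126 0.168]
blob [ 0.507 -0.042  0.015] [0.568 0.02  0.06 ]
blob [ 0.491 -0.156  0.016] [ 0.587 -0.115  0.034]
blob [ 0.788 -0.019  0.015] [0.89  0.118 0.023]
blob [ 0.634 -0.087  0.015] [ 0.663 -0.059  0.029]
blob [ 0.45  -0.34   0.015] [ 0.465 -0.293  0.039]
blob [0.81  0.004 0.015] [0.869 0.091 0.032]
blob [ 0.829 -0.254  0.03 ] [ 0.893 -0.192  0.172]
blob [ 0.809 -0.38   0.16 ] [ 0.855 -0.355  0.173]
top
lid ([0.6468, 0.0221, 0.1662, 0.0173], [0.6469, 0.0217, 0.1661], 127)
tower2 ([0.6436, 0.0208, 0.1181, 0.0237], [0.6324, 0.0182, 0.122], 78)
tower3 ([0.6402, 0.0206, 0.0818, 0.028], [0.6265, 0.0184, 0.0824], 69)
jar ([0.4342, -0.3175, 0.0465, 0.0159], [0.433, -0.3166, 0.0465], 82)
bigdec ([0.5363, -0.011, 0.0577, 0.0287], [0.5358, -0.0113, 0.0577], 297)
tinydec ([0.6477, -0.0725, 0.027
[... 167 characters left out ...]
 0.058 0.013]
dM [0.5942 0.2498 0.0363] [0.5945 0.25   0.0049] [0.071 0.071 0.014]
dL [ 0.62   -0.2485  0.0382] [ 0.6198 -0.2486  0.0049] [0.072 0.075 0.014]
blob [ 0.453 -0.252  0.015] [ 0.887 -0.005  1.199]
blob [ 0.453 -0.393  0.015] [ 0.881 -0.005  1.199]
blob [ 0.453 -0.005  0.015] [0.875 0.333 1.199]
blob [ 0.453 -0.019  0.015] [0.888 0.116 1.199]
blob [ 0.453 -0.005  0.016] [0.867 0.091 1.199]
blob [ 0.453 -0.007  0.015] [0.663 0.05  1.199]
blob [ 0.635 -0.086  0.018] [ 0.662 -0.059  0.033]
blob [ 0.453 -0.005  0.015] [0.59  0.146 1.199]
blob [ 0.453 -0.157  0.018] [ 0.584 -0.005  1.199]
blob [ 0.507 -0.042  0.015] [0.563 0.019 0.064]
blob [ 0.451 -0.34   0.018] [ 0.461 -0.005  1.199]
```

Request:
send_rows:
  increments:
    - [60,-46,-19,0,-0.12]
    - [60,-98,-39,0,-0.25]
    - [60,-150,-60,0,-0.37]
    - [60,-200,-80,0,-0.431]
    - [60,-250,-100,0,-0.431]
  force: 25

```text
time: 1.72
tool_pos: [0.4057, 0.2804, 0.2315]
ee_rot: [[-1.0, -0.001, 0.001], [-0.001, 1.0, 0.0], [-0.001, 0.0, -1.0]]
ft_force: [0.7, -0.6, 0.7]
grip_width: 0.0601
grip_force: 0.0
```

Request:
send_rows:
  increments:
    - [60,-40,-43,0,0]
    - [60,-80,-87,0,0]
    - [60,-120,-130,0,0]
    - [60,-160,-172,0,0]
    - [60,-200,-215,0,0]

```text
time: 2.35
tool_pos: [0.6059, 0.0653, 0.2314]
ee_rot: [[-1.0, -0.0, 0.001], [-0.0, 1.0, 0.0], [-0.001, 0.0, -1.0]]
ft_force: [-0.2, 0.0, 0.4]
grip_width: 0.0602
grip_force: 0.0
```

Request:
send_rows:
  increments:
    - [60,-30,-30,0,0]
    - [60,-43,-45,5,0]
    - [60,-43,-45,10,0]
    - [60,-43,-45,10,0]
    - [60,-43,-45,10,0]

```text
time: 2.98
tool_pos: [0.6469, 0.0234, 0.2219]
ee_rot: [[-1.0, -0.002, 0.0], [-0.002, 1.0, 0.0], [-0.0, 0.0, -1.0]]
ft_force: [-0.0, -0.4, -0.3]
grip_width: 0.0604
grip_force: 0.0
```

Run:
```python
from h import *
im,d=snap('scene'); im2,d2=snap('top')
a=cv2.resize(im[120:290,270:450,::-1],(400,378),interpolation=3);b=cv2.resize(im2[80:230,240:400,::-1],(400,378),interpolation=3)
cv2.imwrite('pics/c.png',np.hstack([a,b]));print(r.get_obs()['tool_pos'])
W=world('scene',d);print(top_circle(W,(.648,.022),.03,.15,.18))
```

```text
[0.64724906 0.0230493  0.2221384 ]
([0.6471, 0.0207, 0.1639, 0.0201], [0.6513, 0.0183, 0.1614], 249)
```

View pics/c.png

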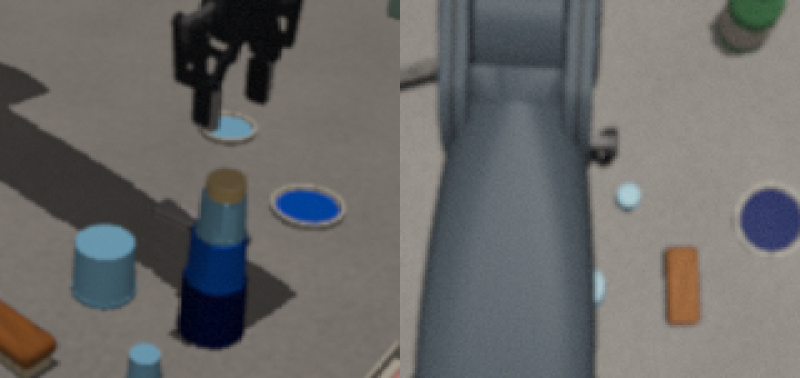

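The crop shows the open fingers straddling the intact tower, lid at about (226,185) in the left half. The arm hides the tower in the top view. Descending to the lid.

Request:
send_rows:
  increments:
    - [60,0,-1,20,0]
    - [60,0,-1,40,0]
    - [60,0,-1,55,0]
    - [60,0,-1,65,0]
    - [60,0,-1,70,0]

```text
time: 3.7
tool_pos: [0.6475, 0.021, 0.1508]
ee_rot: [[-1.0, -0.0, -0.0], [-0.0, 1.0, 0.0], [0.0, 0.0, -1.0]]
ft_force: [-0.3, -0.2, 0.5]
grip_width: 0.06
grip_force: 0.0
```

Request:
send_rows:
  increments:
    - [60,0,0,0,0]
    - [45,0,0,0,0]
    - [38,0,0,0,0]
    - [30,0,0,0,0]
    - [30,0,0,0,0]

```text
time: 4.32
tool_pos: [0.6482, 0.0208, 0.1522]
ee_rot: [[-1.0, -0.0, 0.002], [-0.0, 1.0, -0.0], [-0.002, -0.0, -1.0]]
ft_force: [-0.4, 0.2, 3.2]
grip_width: 0.0316
grip_force: 25.0
```

Request:
send_rows:
  increments:
    - [30,0,0,-2,0]
    - [30,0,0,-6,0]
    - [30,0,0,-12,0]
    - [30,0,0,-20,0]
    - [30,0,0,-30,0]

```text
time: 4.95
tool_pos: [0.6477, 0.0208, 0.1819]
ee_rot: [[-1.0, -0.0, -0.0], [-0.0, 1.0, 0.0], [0.0, 0.0, -1.0]]
ft_force: [0.8, -0.4, -0.2]
grip_width: 0.0322
grip_force: 24.8
```

Run:
```python
from h import *
im,d=snap('scene')
cv2.imwrite('pics/d.png',cv2.resize(im[120:290,290:430,::-1],(560,600)[:2],interpolation=3));o=r.get_obs();print(o['tool_pos'],o['grip_width'],o['grip_force'],o['ft_force'])
```

```text
[0.64852478 0.02075023 0.18397858] 0.031695968025953467 24.84485685825348 [1.27699802 0.07655016 1.73628832]
```

View pics/d.png

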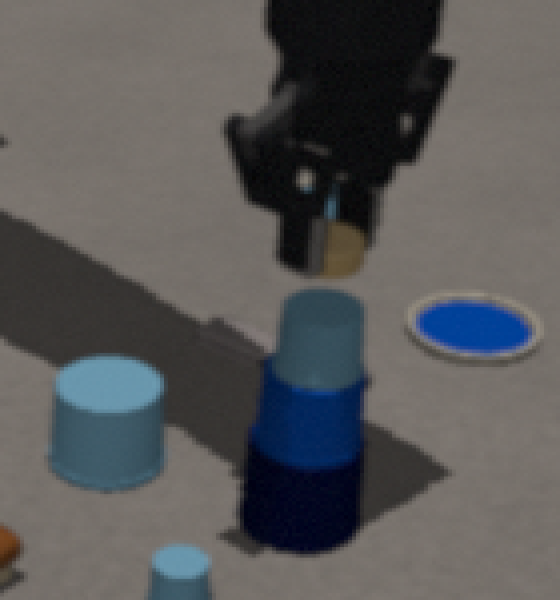

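The lid hangs level between the fingers at about (345,250) in the crop; the three cups stand undisturbed. On to the jar.

Request:
send_rows:
  increments:
    - [30,10,-15,-20,0]
    - [30,35,-55,-20,0]
    - [30,63,-100,-20,0]
    - [30,92,-145,-20,0]
    - [30,120,-190,-20,0]

```text
time: 5.62
tool_pos: [0.5262, -0.1714, 0.2029]
ee_rot: [[-1.0, 0.0, 0.001], [0.0, 1.0, -0.001], [-0.001, -0.001, -1.0]]
ft_force: [0.1, -0.6, -0.3]
grip_width: 0.0317
grip_force: 24.9
```

Request:
send_rows:
  increments:
    - [30,30,-45,0,0]
    - [30,58,-90,0,0]
    - [30,80,-125,0,0]
    - [30,94,-147,0,0]
    - [30,94,-147,0,0]

```text
time: 6.25
tool_pos: [0.4321, -0.3183, 0.2026]
ee_rot: [[-1.0, 0.004, 0.001], [0.004, 1.0, -0.001], [-0.001, -0.001, -1.0]]
ft_force: [-0.2, 0.1, 0.9]
grip_width: 0.0319
grip_force: 24.9
```

Request:
send_rows:
  increments:
    - [30,0,0,30,0]
    - [30,0,0,60,0]
    - [30,0,0,90,0]
    - [30,0,0,110,0]
    - [30,0,0,110,0]

```text
time: 6.88
tool_pos: [0.4327, -0.3145, 0.0899]
ee_rot: [[-1.0, -0.001, -0.003], [-0.001, 1.0, 0.003], [0.003, 0.003, -1.0]]
ft_force: [0.2, 0.6, 0.7]
grip_width: 0.0315
grip_force: 24.9
```

Run:
```python
from h import *
im,d=snap('scene')
cv2.imwrite('pics/e.png',cv2.resize(im[210:330,90:230,::-1],(700,600),interpolation=3));o=r.get_obs();print(o['tool_pos'],o['grip_width'],o['grip_force'],o['ft_force'])
```

```text
[ 0.43357081 -0.31539065  0.09142751] 0.031680345598201466 24.8955237865448 [ 0.14981143 -0.54971998  0.22867505]
```

View pics/e.png

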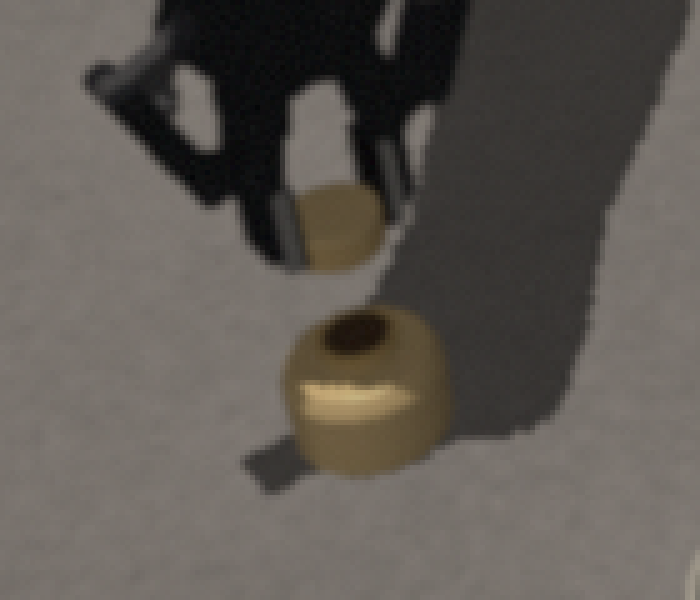

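Run:
```python
from h import *
im,d=snap('scene');W=world('scene',d);H=cv2.cvtColor(im,cv2.COLOR_RGB2HSV)
cream=(H[...,1]>90)&(H[...,0]<30)
n=np.hypot(W[...,0]-.4335,W[...,1]+.316)<.05
for z0,z1 in((.03,.2),):
    P=W[cream&n&(W[...,2]>.08)];print(np.ptp(P,0),P[:,2].max())
    T=P[P[:,2]>P[:,2].max()-.004];print('lidtop',T.mean(0),cv2.minEnclosingCircle(T[:,:2].astype(np.float32)),len(T))
    print('lid all',cv2.minEnclosingCircle(P[:,:2].astype(np.float32)),P[:,2].min())
p=r.camera_params('scene');T=np.linalg.inv(p['T']);K=p['camera_matrix']
for q in [(.4335,-.3155,.106),(.4335,-.3155,.090),(.4335,-.3165,.046)]:
    c=T@np.array([*q,1]);u=K@c[:3]/c[2];print(((u[:2]-[90,210])*5).round())
```

```text
[0.05899162 0.05719586 0.42639959] 0.5168035428513504
lidtop [ 0.45637294 -0.27556269  0.51680354] ((0.4563729465007782, -0.27556267380714417), 9.999999747378752e-05) 1
lid all ((0.4474404454231262, -0.30392301082611084), 0.03168385475873947) 0.09040394819599984
[325. 204.]
[332. 239.]
[350. 332.]
```

```bash
cat >> h.py <<'E'
def cyl_fit(P,x0,R,h):
    "fit vertical cylinder (top centre x,y,z) to surface points"
    def f(p):
        dr=np.hypot(P[:,0]-p[0],P[:,1]-p[1])-R; dz=P[:,2]-p[2]
        o=np.maximum(dr,0);u=np.maximum(dz,0)
        return np.where((dr>0)|(dz>0),np.hypot(o,u),np.minimum(-dr,-dz))
    s=least_squares(f,x0,loss='soft_l1',f_scale=.001); return s.x.round(4),np.median(np.abs(f(s.x))).round(4),len(P)
E
python3 - <<'E'
from h import *
im,d=snap('scene');W=world('scene',d);H=cv2.cvtColor(im,cv2.COLOR_RGB2HSV)
cream=cv2.erode(((H[...,1]>90)&(H[...,0]<30)).astype(np.uint8),np.ones((2,2)))>0
m=cream&(np.hypot(W[...,0]-.4335,W[...,1]+.316)<.035)&(W[...,2]>.08)&(W[...,2]<.12)
print(r.get_obs()['tool_pos'])
print('lid',cyl_fit(W[m],[.433,-.316,.105],.017,.016))
D=np.load('scene0.npz');W0=D['W'];im0=D['im']
m0=(np.hypot(W0[...,0]-.65,W0[...,1]-.02)<.035)&(W0[...,2]>.153)&(W0[...,2]<.18);print('lid start',cyl_fit(W0[m0],[.65,.02,.166],.017,.016))
m0=(np.hypot(W0[...,0]-.4335,W0[...,1]+.316)<.05)&(W0[...,2]>.008)&(W0[...,2]<.035);print('jar body',cyl_fit(W0[m0],[.4335,-.316,.06],.030,.016))
m1=(np.hypot(W[...,0]-.4335,W[...,1]+.316)<.05)&(W[...,2]>.008)&(W[...,2]<.035);print('jar body now',cyl_fit(W[m1],[.4335,-.316,.06],.030,.016))
E
```

```text
[ 0.43458218 -0.31656061  0.09301013]
lid (array([ 0.4334, -0.3157,  0.1053]), np.float64(0.0006), 202)
lid start (array([0.6475, 0.0238, 0.1649]), np.float64(0.0005), 225)
jar body (array([ 0.4317, -0.3151,  0.06  ]), np.float64(0.0009), 411)
jar body now (array([ 0.4317, -0.315 ,  0.06  ]), np.float64(0.0008), 408)
```

Fit: lid at (.4334,-.3157), jar axis at (.432,-.315), within 2 mm. The lid's underside is about 44 mm above the mouth, so I'll lower it.

Request:
send_rows:
  increments:
    - [30,1,0,12,0]
    - [30,1,0,24,0]
    - [30,1,0,34,0]
    - [30,1,0,38,0]
    - [30,1,0,40,0]

```text
time: 7.65
tool_pos: [0.4326, -0.3161, 0.0508]
ee_rot: [[-1.0, -0.0, -0.001], [-0.0, 1.0, 0.001], [0.001, 0.001, -1.0]]
ft_force: [-0.4, 0.1, -0.4]
grip_width: 0.0319
grip_force: 24.9
```

Request:
send_rows:
  increments:
    - [30,0,0,1,0]
    - [30,0,0,2,0]
    - [30,0,0,2,0]
    - [30,0,0,2,0]

```text
time: 8.15
tool_pos: [0.4329, -0.3163, 0.0495]
ee_rot: [[-1.0, -0.0, 0.0], [-0.0, 1.0, -0.0], [-0.0, -0.0, -1.0]]
ft_force: [0.9, 0.7, 0.4]
grip_width: 0.0315
grip_force: 24.9
```

Request:
send_rows:
  increments:
    - [30,0,0,1,0]
    - [30,0,0,1,0]
    - [30,0,0,1,0]

```text
time: 8.52
tool_pos: [0.4327, -0.3162, 0.0483]
ee_rot: [[-1.0, -0.0, -0.0], [-0.0, 1.0, 0.0], [0.0, 0.0, -1.0]]
ft_force: [0.5, 0.3, 0.2]
grip_width: 0.0317
grip_force: 24.9
```

Run:
```python
from h import *
f=[];z=[]
for i in range(5):
    snap('scene') ; o=r.get_obs();f.append(o['ft_force'][2]);z.append(o['tool_pos'][2])
print(f,z)
im,d=snap('scene');W=world('scene',d);H=cv2.cvtColor(im,cv2.COLOR_RGB2HSV)
cream=cv2.erode(((H[...,1]>90)&(H[...,0]<30)).astype(np.uint8),np.ones((2,2)))>0
m=cream&(np.hypot(W[...,0]-.4335,W[...,1]+.316)<.025)&(W[...,2]>.05)&(W[...,2]<.08)
print(cyl_fit(W[m],[.433,-.316,.06],.017,.016))
```

```text
[np.float64(-0.03671218867789122), np.float64(-0.20093505274446893), np.float64(-0.6603038616108472), np.float64(0.16101809657498584), np.float64(0.14669358421769663)] [np.float64(0.0482784467475592), np.float64(0.04829685258911508), np.float64(0.04828240226721929), np.float64(0.04828344237874905), np.float64(0.04834703346383959)]
(array([ 0.4318, -0.3159,  0.0613]), np.float64(0.0007), 185)
```

Request:
send_rows:
  increments:
    - [30,0,0,0.5,0]
    - [30,0,0,1,0]
    - [30,0,0,1,0]

```text
time: 9.2
tool_pos: [0.4328, -0.3163, 0.0481]
ee_rot: [[-1.0, -0.0, 0.0], [-0.0, 1.0, -0.0], [-0.0, -0.0, -1.0]]
ft_force: [-0.2, 1.7, 5.2]
grip_width: 0.0314
grip_force: 25.3
```

Request:
send_rows:
  increments:
    - [30,0,0,0.5,0]
    - [30,0,0,0.5,0]
    - [30,0,0,0.5,0]

```text
time: 9.57
tool_pos: [0.4329, -0.3163, 0.0481]
ee_rot: [[-1.0, -0.0, 0.0], [-0.0, 1.0, -0.001], [-0.0, -0.001, -1.0]]
ft_force: [-1.8, 2.8, 7.0]
grip_width: 0.0319
grip_force: 25.5
```

Request:
send_rows:
  increments:
    - [33,0,0,0,0]
    - [36,0,0,0,0]
    - [42,0,0,0,0]
    - [50,0,0,0,0]
    - [55,0,0,0,0]

```text
time: 10.2
tool_pos: [0.4327, -0.3162, 0.0467]
ee_rot: [[-1.0, -0.0, -0.0], [-0.0, 1.0, 0.0], [0.0, 0.0, -1.0]]
ft_force: [0.1, -0.1, 0.6]
grip_width: 0.0553
grip_force: 0.0
```

Request:
send_rows:
  increments:
    - [60,0,0,-8,0]
    - [60,0,0,-25,0]
    - [60,0,0,-60,0]
    - [60,0,0,-110,0]
    - [60,0,0,-160,0]

```text
time: 10.82
tool_pos: [0.4328, -0.3163, 0.2098]
ee_rot: [[-1.0, -0.0, 0.001], [-0.0, 1.0, -0.001], [-0.001, -0.001, -1.0]]
ft_force: [0.7, -0.3, -0.1]
grip_width: 0.0596
grip_force: 0.0
```

Request:
send_rows:
  increments:
    - [60,-28,45,0,0]
    - [60,-56,90,0,0]
    - [60,-84,134,0,0]
    - [60,-112,179,0,0]
    - [60,-140,220,0,0]

```text
time: 11.45
tool_pos: [0.5739, -0.0947, 0.2088]
ee_rot: [[-1.0, -0.0, 0.003], [-0.0, 1.0, -0.001], [-0.003, -0.001, -1.0]]
ft_force: [0.5, -0.8, -0.3]
grip_width: 0.0599
grip_force: 0.0
```

Run:
```python
from h import *
im,d=snap('scene');W=world('scene',d);print(r.get_obs()['tool_pos'])
m=(np.hypot(W[...,0]-.4335,W[...,1]+.316)<.03)&(W[...,2]>.05)&(W[...,2]<.08)
print(cyl_fit(W[m],[.433,-.316,.06],.017,.016))
m=(np.hypot(W[...,0]-.4335,W[...,1]+.316)<.05)&(W[...,2]>.008)&(W[...,2]<.035);print('jar body',cyl_fit(W[m],[.4335,-.316,.06],.030,.016))
for z0,z1,R in((.113,.158,.021),(.064,.107,.026),(.005,.057,.031)):
    m=(np.hypot(W[...,0]-.648,W[...,1]-.02)<.04)&(W[...,2]>z0)&(W[...,2]<z1);print(R,cyl_fit(W[m],[.648,.02,z1],R,.016))
im2,d2=snap('top');W=world('top',d2)
print(top_circle(W,(.433,-.316),.04,.055,.08),top_circle(W,(.433,-.316),.04,.02,.05))
cv2.imwrite('pics/f.png',np.hstack([cv2.resize(im[240:320,110:200,::-1],(450,400)),cv2.resize(im2[200:260,380:450,::-1],(350,400))]))
```

```text
[ 0.57670996 -0.08921769  0.20825191]
(array([ 0.4322, -0.3162,  0.061 ]), np.float64(0.0006), 260)
jar body (array([ 0.4317, -0.315 ,  0.06  ]), np.float64(0.0008), 400)
0.021 (array([0.6462, 0.0238, 0.149 ]), np.float64(0.0007), 544)
0.026 (array([0.6454, 0.0232, 0.1064]), np.float64(0.0007), 480)
0.031 (array([0.645 , 0.0232, 0.0558]), np.float64(0.0007), 632)
([0.4328, -0.3184, 0.0614, 0.0173], [0.4328, -0.3176, 0.0615], 115) ([0.4334, -0.317, 0.0368, 0.0305], [0.4342, -0.3098, 0.0363], 198)
```

View pics/f.png

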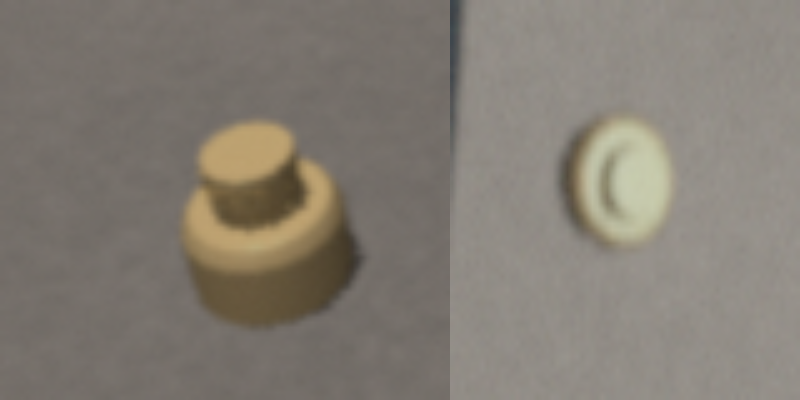

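The picture shows the lid seated flat and concentric on the jar, which hasn't moved. Next is the small cup.

Request:
send_rows:
  increments:
    - [65,-25,40,0,0]
    - [65,-50,80,0,0]
    - [65,-73,117,0,0]
    - [65,-73,117,0,0]
    - [65,-73,117,0,0]

```text
time: 12.18
tool_pos: [0.6456, 0.02, 0.2077]
ee_rot: [[-1.0, 0.0, 0.001], [0.0, 1.0, -0.001], [-0.001, -0.001, -1.0]]
ft_force: [0.2, 0.8, 0.6]
grip_width: 0.0647
grip_force: 0.0
```

Request:
send_rows:
  increments:
    - [65,-1,2,20,0]
    - [65,-1,2,45,0]
    - [65,-1,2,68,0]
    - [65,-1,2,82,0]
    - [65,-1,2,86,0]

```text
time: 12.8
tool_pos: [0.6459, 0.0218, 0.1202]
ee_rot: [[-1.0, 0.001, -0.001], [0.001, 1.0, -0.0], [0.001, -0.0, -1.0]]
ft_force: [-0.3, -0.3, -0.3]
grip_width: 0.0647
grip_force: 0.0
```

Request:
send_rows:
  increments:
    - [60,0,0,0,0]
    - [50,0,0,0,0]
    - [46,0,0,0,0]
    - [38,0,0,0,0]
    - [34,0,0,0,0]

```text
time: 13.42
tool_pos: [0.6475, 0.0229, 0.122]
ee_rot: [[-1.0, -0.0, 0.002], [-0.0, 1.0, -0.0], [-0.002, -0.0, -1.0]]
ft_force: [0.3, 0.6, 4.0]
grip_width: 0.0412
grip_force: 25.6
```

Request:
send_rows:
  increments:
    - [34,0,0,-2,0]
    - [34,0,0,-8,0]
    - [34,0,0,-20,0]
    - [34,0,0,-35,0]
    - [34,0,0,-50,0]

```text
time: 14.05
tool_pos: [0.647, 0.0227, 0.1725]
ee_rot: [[-1.0, -0.0, 0.001], [-0.0, 1.0, -0.0], [-0.001, -0.0, -1.0]]
ft_force: [-0.4, 0.6, -0.6]
grip_width: 0.041
grip_force: 25.3
```

Run:
```python
from h import *
im,d=snap('scene')
cv2.imwrite('pics/g.png',cv2.resize(im[120:290,290:430,::-1],(480,580),interpolation=3));o=r.get_obs();print(o['tool_pos'],o['grip_width'],o['grip_force'],o['ft_force'])
W=world('scene',d)
for z0,z1,R in((.064,.107,.026),(.005,.057,.031)):
    m=(np.hypot(W[...,0]-.648,W[...,1]-.02)<.04)&(W[...,2]>z0)&(W[...,2]<z1);print(R,cyl_fit(W[m],[.648,.02,z1],R,.016))
```

```text
[0.64819659 0.02267748 0.17528765] 0.04131844941397242 25.296017396030948 [0.57187766 0.45868107 1.72101424]
0.026 (array([0.6454, 0.0233, 0.1061]), np.float64(0.0008), 493)
0.031 (array([0.6451, 0.0233, 0.0557]), np.float64(0.0007), 629)
```

View pics/g.png

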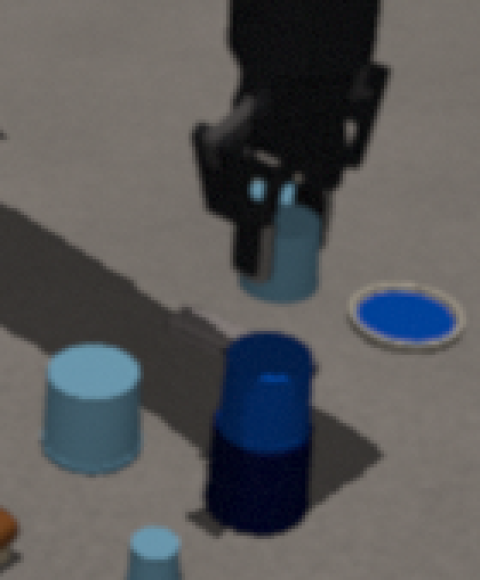

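The small cup hangs upright in the fingers at (285,255) in the crop; the medium and large cups stand undisturbed. On to the pale dish.

Request:
send_rows:
  increments:
    - [34,15,20,0,0]
    - [34,45,60,0,0]
    - [34,78,105,0,0]
    - [34,112,150,0,0]
    - [34,145,195,0,0]

```text
time: 14.72
tool_pos: [0.5008, 0.2191, 0.1717]
ee_rot: [[-1.0, 0.0, 0.001], [0.0, 1.0, 0.001], [-0.001, 0.001, -1.0]]
ft_force: [0.0, 0.2, -0.2]
grip_width: 0.041
grip_force: 25.3
```

Request:
send_rows:
  increments:
    - [34,32,43,10,0]
    - [34,60,80,30,0]
    - [34,79,105,60,0]
    - [34,79,105,90,0]
    - [34,79,105,110,0]

```text
time: 15.35
tool_pos: [0.4217, 0.3231, 0.0599]
ee_rot: [[-1.0, -0.002, -0.001], [-0.002, 1.0, -0.001], [0.001, -0.001, -1.0]]
ft_force: [-0.5, -0.2, 0.3]
grip_width: 0.0412
grip_force: 25.4
```

Request:
send_rows:
  increments:
    - [34,0,0,12,0]
    - [34,0,0,24,0]
    - [34,0,0,32,0]
    - [34,0,0,36,0]
    - [34,0,0,36,0]

```text
time: 15.98
tool_pos: [0.4228, 0.3227, 0.0248]
ee_rot: [[-1.0, 0.0, 0.0], [0.0, 1.0, 0.0], [-0.0, 0.0, -1.0]]
ft_force: [-0.2, 0.1, -0.3]
grip_width: 0.041
grip_force: 25.4
```

Run:
```python
from h import *
im,d=snap('scene');im2,d2=snap('top')
o=r.get_obs();print(o['tool_pos'],o['grip_width'],o['grip_force'],o['ft_force'])
cv2.imwrite('pics/hh.png',np.hstack([cv2.resize(im[100:220,320:440,::-1],(400,400)),cv2.resize(im2[180:280,150:250,::-1],(400,400))]))
```

```text
[0.42308621 0.32296097 0.02536145] 0.04095283547308726 25.35643307317514 [-0.68742151 -0.75588458 -1.12452953]
```

View pics/hh.png

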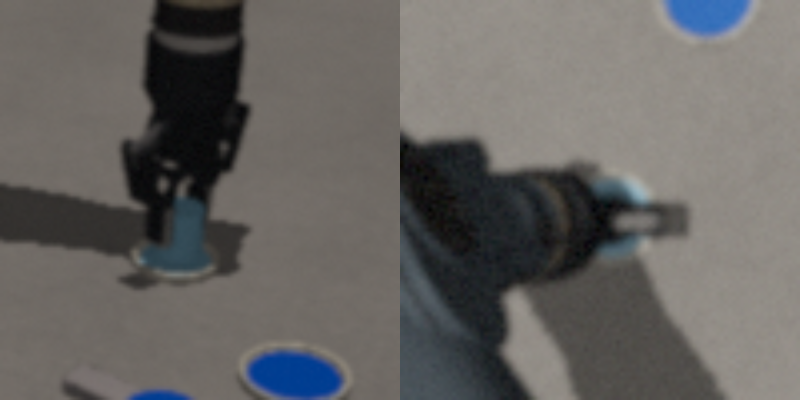

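The cup is in over the pale dish at (175,250), centred within its lip. Lowering to contact.

Request:
send_rows:
  increments:
    - [34,0,0,2,0]
    - [34,0,0,4,0]
    - [34,0,0,6,0]
    - [34,0,0,7,0]
    - [34,0,0,7,0]

```text
time: 16.7
tool_pos: [0.4225, 0.3227, 0.0176]
ee_rot: [[-1.0, -0.0, -0.0], [-0.0, 1.0, -0.0], [0.0, -0.0, -1.0]]
ft_force: [-0.4, -0.2, -0.5]
grip_width: 0.0409
grip_force: 25.4
```

Request:
send_rows:
  increments:
    - [34,0,0,1,0]
    - [34,0,0,1,0]
    - [34,0,0,1,0]

```text
time: 17.08
tool_pos: [0.4227, 0.3228, 0.0169]
ee_rot: [[-1.0, -0.0, 0.0], [-0.0, 1.0, 0.0], [-0.0, 0.0, -1.0]]
ft_force: [-0.3, -0.3, -1.3]
grip_width: 0.0408
grip_force: 25.4
```

Request:
send_rows:
  increments:
    - [34,0,0,1,0]
    - [34,0,0,1,0]
    - [34,0,0,1,0]

```text
time: 17.45
tool_pos: [0.4228, 0.3228, 0.016]
ee_rot: [[-1.0, -0.0, 0.0], [-0.0, 1.0, 0.0], [-0.0, 0.0, -1.0]]
ft_force: [0.5, -0.4, 0.8]
grip_width: 0.0411
grip_force: 25.5
```

Request:
send_rows:
  increments:
    - [34,0,0,0.8,0]
    - [34,0,0,0.8,0]
    - [34,0,0,0.8,0]

```text
time: 17.82
tool_pos: [0.4228, 0.3229, 0.0159]
ee_rot: [[-1.0, -0.0, 0.001], [-0.0, 1.0, 0.0], [-0.001, 0.0, -1.0]]
ft_force: [-2.0, -0.9, 5.1]
grip_width: 0.0408
grip_force: 25.9
```

Request:
send_rows:
  increments:
    - [43,0,0,0,0]
    - [46,0,0,0,0]
    - [52,0,0,0,0]
    - [58,0,0,0,0]
    - [62,0,0,0,0]

```text
time: 18.45
tool_pos: [0.4226, 0.3227, 0.0149]
ee_rot: [[-1.0, -0.0, -0.0], [-0.0, 1.0, -0.0], [0.0, -0.0, -1.0]]
ft_force: [1.0, 0.0, 0.5]
grip_width: 0.0619
grip_force: 0.0
```

Request:
send_rows:
  increments:
    - [70,0,0,-10,0]
    - [70,0,0,-40,0]
    - [70,0,0,-90,0]
    - [70,0,0,-140,0]
    - [70,0,0,-160,0]

```text
time: 19.08
tool_pos: [0.4245, 0.3238, 0.1803]
ee_rot: [[-1.0, -0.0, 0.007], [-0.0, 1.0, 0.004], [-0.007, 0.004, -1.0]]
ft_force: [0.5, -0.8, -0.0]
grip_width: 0.0703
grip_force: 0.0
```

Request:
send_rows:
  increments:
    - [70,-30,-40,0,0]
    - [70,-60,-80,0,0]
    - [70,-93,-125,0,0]
    - [70,-126,-170,0,0]
    - [70,-150,-200,0,0]

```text
time: 19.7
tool_pos: [0.5741, 0.1206, 0.1759]
ee_rot: [[-1.0, 0.002, 0.001], [0.002, 1.0, -0.0], [-0.001, -0.0, -1.0]]
ft_force: [0.1, 1.1, 0.4]
grip_width: 0.0702
grip_force: 0.0
```

Request:
send_rows:
  increments:
    - [70,-30,-40,0,0]
    - [70,-60,-80,5,0]
    - [70,-74,-100,15,0]
    - [70,-74,-100,30,0]
    - [70,-74,-100,30,0]

```text
time: 20.32
tool_pos: [0.6446, 0.0241, 0.1427]
ee_rot: [[-1.0, -0.001, -0.005], [-0.001, 1.0, 0.001], [0.005, 0.001, -1.0]]
ft_force: [-0.3, 0.4, -0.2]
grip_width: 0.0699
grip_force: 0.0
```

Run:
```python
from h import *
im,d=snap('scene');W=world('scene',d);print(r.get_obs()['tool_pos'])
m=(np.hypot(W[...,0]-.423,W[...,1]-.323)<.03)&(W[...,2]>.012)&(W[...,2]<.08)
print('small',cyl_fit(W[m],[.423,.323,.044],.021,.016))
for z0,z1,R in((.064,.107,.026),(.005,.057,.031)):
    m=(np.hypot(W[...,0]-.648,W[...,1]-.02)<.04)&(W[...,2]>z0)&(W[...,2]<z1);print(R,cyl_fit(W[m],[.648,.02,z1],R,.016))
im2,d2=snap('top');W=world('top',d2)
print('small top',top_circle(W,(.423,.323),.04,.035,.08))
```

```text
[0.6450721  0.02434591 0.14384016]
small (array([0.4223, 0.3183, 0.044 ]), np.float64(0.0001), 3)
0.026 (array([0.6455, 0.0233, 0.1063]), np.float64(0.0007), 493)
0.031 (array([0.645 , 0.0233, 0.0562]), np.float64(0.0007), 625)
small top ([0.4227, 0.3199, 0.0441, 0.0203], [0.4222, 0.3194, 0.044], 154)
```

The small cup sits flat, top at 44 mm and 3 mm off the dish centre. Now the medium cup.

Request:
send_rows:
  increments:
    - [70,0,-1,20,0]
    - [70,0,-1,40,0]
    - [70,0,-1,58,0]
    - [70,0,-1,68,0]
    - [70,0,-1,70,0]

```text
time: 21.05
tool_pos: [0.6461, 0.0222, 0.0743]
ee_rot: [[-1.0, -0.001, -0.001], [-0.001, 1.0, 0.0], [0.001, 0.0, -1.0]]
ft_force: [0.1, -0.3, 0.4]
grip_width: 0.0699
grip_force: 0.0
```

Request:
send_rows:
  increments:
    - [65,0,0,0,0]
    - [58,0,0,0,0]
    - [52,0,0,0,0]
    - [46,0,0,0,0]
    - [44,0,0,0,0]

```text
time: 21.68
tool_pos: [0.6476, 0.0218, 0.0764]
ee_rot: [[-1.0, -0.0, 0.002], [-0.0, 1.0, -0.0], [-0.002, -0.0, -1.0]]
ft_force: [-0.1, 0.7, 4.6]
grip_width: 0.0507
grip_force: 26.5
```

Request:
send_rows:
  increments:
    - [44,0,0,-2,0]
    - [44,0,0,-8,0]
    - [44,0,0,-20,0]
    - [44,0,0,-40,0]
    - [44,0,0,-60,0]

```text
time: 22.3
tool_pos: [0.6467, 0.0218, 0.136]
ee_rot: [[-1.0, -0.0, -0.0], [-0.0, 1.0, -0.0], [0.0, -0.0, -1.0]]
ft_force: [-0.0, 0.7, 0.5]
grip_width: 0.051
grip_force: 26.1
```

Run:
```python
from h import *
im,d=snap('scene')
cv2.imwrite('pics/i.png',cv2.resize(im[120:290,290:430,::-1],(480,580),interpolation=3));o=r.get_obs();print(o['tool_pos'],o['grip_width'],o['grip_force'],o['ft_force'])
W=world('scene',d)
for z0,z1,R in((.005,.057,.031),):
    m=(np.hypot(W[...,0]-.648,W[...,1]-.02)<.04)&(W[...,2]>z0)&(W[...,2]<z1);print(R,cyl_fit(W[m],[.648,.02,z1],R,.016))
```

```text
[0.64839489 0.02164353 0.1398315 ] 0.0506157996717157 26.12166808306938 [0.35860833 0.08777014 1.38493462]
0.031 (array([0.645 , 0.0233, 0.0558]), np.float64(0.0008), 634)
```

View pics/i.png

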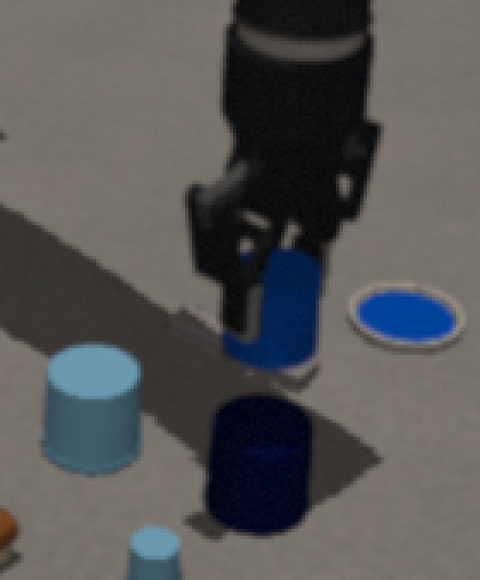

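The medium cup hangs upright at (275,305) in the crop; the large one is undisturbed. On to the mid-blue dish.

Request:
send_rows:
  increments:
    - [44,5,20,0,0]
    - [44,15,65,0,0]
    - [44,27,115,0,0]
    - [44,38,165,0,0]
    - [44,48,205,0,0]

```text
time: 22.98
tool_pos: [0.5965, 0.2298, 0.1336]
ee_rot: [[-1.0, -0.002, -0.003], [-0.002, 1.0, 0.0], [0.003, 0.0, -1.0]]
ft_force: [1.2, -0.0, -0.3]
grip_width: 0.0511
grip_force: 26.2
```

Request:
send_rows:
  increments:
    - [44,5,23,0,0]
    - [44,5,23,30,0]
    - [44,5,23,65,0]
    - [44,5,23,95,0]
    - [44,5,23,105,0]

```text
time: 23.6
tool_pos: [0.5911, 0.2489, 0.0264]
ee_rot: [[-1.0, 0.0, -0.006], [0.0, 1.0, -0.002], [0.006, -0.002, -1.0]]
ft_force: [-1.3, -0.1, -1.4]
grip_width: 0.0505
grip_force: 26.2
```

Request:
send_rows:
  increments:
    - [44,0,0,3,0]
    - [44,0,0,6,0]
    - [44,0,0,8,0]
    - [44,0,0,9,0]
    - [44,0,0,9,0]

```text
time: 24.22
tool_pos: [0.5939, 0.2499, 0.0214]
ee_rot: [[-1.0, -0.0, 0.001], [-0.0, 1.0, 0.0], [-0.001, 0.0, -1.0]]
ft_force: [0.0, -0.0, -1.0]
grip_width: 0.0509
grip_force: 26.2
```

Run:
```python
from h import *
im,d=snap('scene')
o=r.get_obs();print(o['tool_pos'],o['grip_width'],o['ft_force'])
cv2.imwrite('pics/j.png',cv2.resize(im[140:250,350:460,::-1],(500,500)))
```

```text
[0.59382552 0.24984198 0.02133513] 0.05075944057800946 [-0.08077645 -0.21651141  0.12249084]
```

View pics/j.png

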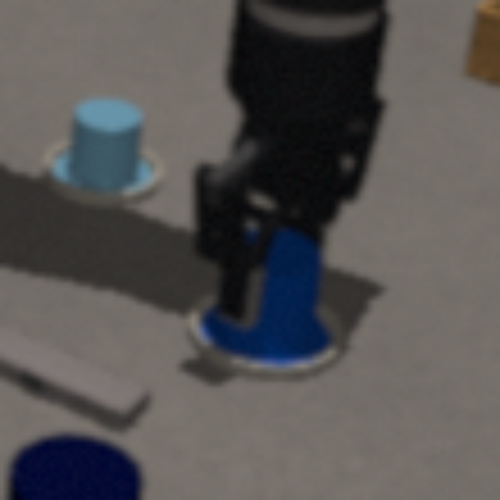

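The small cup sits upright in its dish at (105,145), and the medium one is inside its own at (275,310). Lowering it to contact.

Request:
send_rows:
  increments:
    - [44,0,0,1,0]
    - [44,0,0,1,0]
    - [44,0,0,1,0]

```text
time: 24.65
tool_pos: [0.5939, 0.2499, 0.0204]
ee_rot: [[-1.0, -0.0, 0.001], [-0.0, 1.0, 0.0], [-0.001, 0.0, -1.0]]
ft_force: [-0.1, -0.2, 1.0]
grip_width: 0.051
grip_force: 26.4
```

Request:
send_rows:
  increments:
    - [44,0,0,0.7,0]
    - [44,0,0,0.7,0]
    - [44,0,0,0.7,0]

```text
time: 25.02
tool_pos: [0.5939, 0.2499, 0.0204]
ee_rot: [[-1.0, -0.0, 0.001], [-0.0, 1.0, 0.0], [-0.001, 0.0, -1.0]]
ft_force: [-1.5, -0.3, 5.1]
grip_width: 0.0512
grip_force: 26.7
```

Request:
send_rows:
  increments:
    - [53,0,0,0,0]
    - [56,0,0,0,0]
    - [62,0,0,0,0]
    - [68,0,0,0,0]
    - [72,0,0,0,0]

```text
time: 25.65
tool_pos: [0.5936, 0.2498, 0.0192]
ee_rot: [[-1.0, -0.0, -0.0], [-0.0, 1.0, -0.0], [0.0, -0.0, -1.0]]
ft_force: [0.6, -0.1, -0.3]
grip_width: 0.0724
grip_force: 0.0
```

Request:
send_rows:
  increments:
    - [78,0,0,-10,0]
    - [78,0,0,-40,0]
    - [78,0,0,-90,0]
    - [78,0,0,-110,0]
    - [78,0,0,-110,0]

```text
time: 26.28
tool_pos: [0.5957, 0.2504, 0.1333]
ee_rot: [[-1.0, -0.0, 0.007], [-0.0, 1.0, 0.002], [-0.007, 0.002, -1.0]]
ft_force: [0.4, 1.0, -0.2]
grip_width: 0.078
grip_force: 0.0
```

Request:
send_rows:
  increments:
    - [80,-12,-50,0,0]
    - [80,-24,-100,0,0]
    - [80,-36,-150,0,0]
    - [80,-48,-200,0,0]
    - [80,-52,-227,0,0]

```text
time: 26.9
tool_pos: [0.6451, 0.02, 0.1271]
ee_rot: [[-1.0, 0.002, -0.003], [0.002, 1.0, -0.0], [0.003, -0.0, -1.0]]
ft_force: [1.1, -0.1, 0.8]
grip_width: 0.0801
grip_force: 0.0
```

Request:
send_rows:
  increments:
    - [80,0,0,0,0]
    - [80,0,0,10,0]
    - [80,0,0,25,0]
    - [80,0,0,35,0]
    - [80,0,0,35,0]

```text
time: 27.52
tool_pos: [0.6442, 0.0237, 0.0921]
ee_rot: [[-1.0, -0.001, -0.004], [-0.001, 1.0, 0.0], [0.004, 0.0, -1.0]]
ft_force: [-0.0, 0.0, -0.5]
grip_width: 0.0799
grip_force: 0.0
```

Run:
```python
from h import *
im,d=snap('scene');W=world('scene',d);print(r.get_obs()['tool_pos'])
m=(np.hypot(W[...,0]-.594,W[...,1]-.25)<.034)&(W[...,2]>.012)&(W[...,2]<.08)
print('medium',cyl_fit(W[m],[.594,.25,.054],.026,.016))
m=(np.hypot(W[...,0]-.648,W[...,1]-.02)<.04)&(W[...,2]>.005)&(W[...,2]<.057);print('large',cyl_fit(W[m],[.648,.02,.06],.031,.016))
im2,d2=snap('top');W=world('top',d2)
print('medium top',top_circle(W,(.594,.25),.04,.045,.08))
```

```text
[0.64492734 0.02342196 0.09321192]
medium (array([0.5918, 0.2502, 0.053 ]), np.float64(0.0009), 498)
large (array([0.6451, 0.0234, 0.056 ]), np.float64(0.0007), 638)
medium top ([0.5912, 0.2477, 0.0546, 0.0254], [0.5907, 0.2466, 0.0543], 236)
```

The medium cup is flat in its dish, top at 54 mm. Now the large cup.

Request:
send_rows:
  increments:
    - [80,0,0,20,0]
    - [80,0,0,40,0]
    - [80,0,0,58,0]
    - [80,0,0,68,0]
    - [80,0,0,70,0]

```text
time: 28.25
tool_pos: [0.6452, 0.0228, 0.0235]
ee_rot: [[-1.0, -0.0, -0.001], [-0.0, 1.0, 0.0], [0.001, 0.0, -1.0]]
ft_force: [-0.3, 0.3, 0.2]
grip_width: 0.0798
grip_force: 0.0
```

Request:
send_rows:
  increments:
    - [74,0,0,0,0]
    - [68,0,0,0,0]
    - [62,0,0,0,0]
    - [56,0,0,0,0]
    - [54,0,0,0,0]

```text
time: 28.88
tool_pos: [0.6467, 0.0228, 0.0258]
ee_rot: [[-1.0, -0.0, 0.003], [-0.0, 1.0, -0.0], [-0.003, -0.0, -1.0]]
ft_force: [0.2, 0.6, 5.8]
grip_width: 0.0601
grip_force: 27.7
```

Request:
send_rows:
  increments:
    - [54,0,0,-3,0]
    - [54,0,0,-12,0]
    - [54,0,0,-35,0]
    - [54,0,0,-70,0]
    - [54,0,0,-90,0]

```text
time: 29.5
tool_pos: [0.6463, 0.0227, 0.1165]
ee_rot: [[-1.0, -0.0, 0.002], [-0.0, 1.0, -0.0], [-0.002, -0.0, -1.0]]
ft_force: [-0.7, -0.1, 0.1]
grip_width: 0.0606
grip_force: 27.3
```

Run:
```python
from h import *
im,d=snap('scene')
cv2.imwrite('pics/k.png',cv2.resize(im[120:320,200:430,::-1],(690,600),interpolation=3));o=r.get_obs();print(o['tool_pos'],o['grip_width'],o['grip_force'],o['ft_force'])
```

```text
[0.64771489 0.02260722 0.11943563] 0.06055831247307736 27.302638743713032 [1.0096276  0.273218   1.64612202]
```

View pics/k.png

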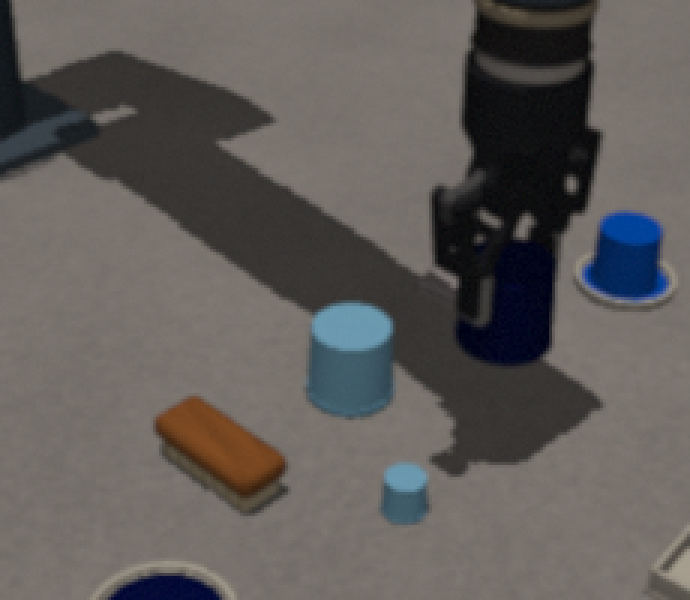

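The large cup is lifted upright at (505,300), clear of the look-alikes, and the medium cup stands in its dish at (628,250). On to the navy dish.

Request:
send_rows:
  increments:
    - [54,2,-20,0,0]
    - [54,6,-65,0,0]
    - [54,12,-115,0,0]
    - [54,17,-165,0,0]
    - [54,22,-215,0,0]

```text
time: 30.18
tool_pos: [0.6216, -0.1946, 0.1118]
ee_rot: [[-1.0, 0.001, -0.004], [0.001, 1.0, 0.001], [0.004, 0.001, -1.0]]
ft_force: [0.5, 1.1, -1.2]
grip_width: 0.0605
grip_force: 27.3
```

Request:
send_rows:
  increments:
    - [54,4,-40,0,0]
    - [54,5,-56,10,0]
    - [54,5,-56,35,0]
    - [54,5,-56,55,0]
    - [54,5,-56,65,0]

```text
time: 30.8
tool_pos: [0.617, -0.2467, 0.0459]
ee_rot: [[-1.0, -0.001, -0.004], [-0.001, 1.0, 0.002], [0.004, 0.002, -1.0]]
ft_force: [0.7, 0.5, -0.5]
grip_width: 0.0608
grip_force: 27.3
```

Request:
send_rows:
  increments:
    - [54,0,0,4,0]
    - [54,0,0,8,0]
    - [54,0,0,12,0]
    - [54,0,0,14,0]
    - [54,0,0,14,0]

```text
time: 31.42
tool_pos: [0.6188, -0.2482, 0.0354]
ee_rot: [[-1.0, -0.0, 0.0], [-0.0, 1.0, -0.0], [-0.0, -0.0, -1.0]]
ft_force: [-0.7, 0.2, -0.5]
grip_width: 0.0605
grip_force: 27.3
```

Run:
```python
from h import *
im,d=snap('scene')
o=r.get_obs();print(o['tool_pos'],o['grip_width'],o['ft_force'])
cv2.imwrite('pics/l.png',cv2.resize(im[220:370,190:320,::-1],(520,600)))
```

```text
[ 0.61885401 -0.24824804  0.03550693] 0.06064918547041865 [ 0.9366613  -0.07873352 -0.49461705]
```

View pics/l.png

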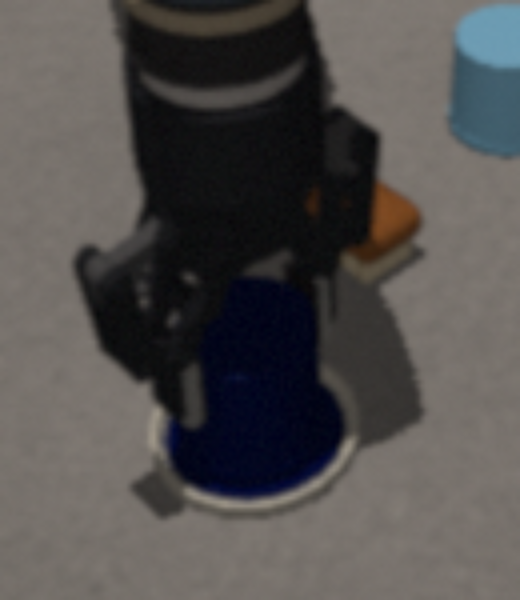

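The cup is over the navy dish at (255,400), centred and clear of the brush. Lowering about 6 mm.

Request:
send_rows:
  increments:
    - [54,0,0,2,0]
    - [54,0,0,4,0]
    - [54,0,0,5,0]
    - [54,0,0,5,0]
    - [54,0,0,5,0]

```text
time: 32.1
tool_pos: [0.6188, -0.2482, 0.0303]
ee_rot: [[-1.0, -0.0, 0.0], [-0.0, 1.0, -0.0], [-0.0, -0.0, -1.0]]
ft_force: [0.5, -0.4, -0.4]
grip_width: 0.0602
grip_force: 27.3
```

Request:
send_rows:
  increments:
    - [54,0,0,0.8,0]
    - [54,0,0,0.8,0]
    - [54,0,0,0.8,0]

```text
time: 32.48
tool_pos: [0.6189, -0.2483, 0.0298]
ee_rot: [[-1.0, -0.0, 0.0], [-0.0, 1.0, -0.0], [-0.0, -0.0, -1.0]]
ft_force: [-0.6, -0.5, 1.1]
grip_width: 0.0609
grip_force: 27.4
```

Request:
send_rows:
  increments:
    - [54,0,0,0.7,0]
    - [54,0,0,0.7,0]
    - [54,0,0,0.7,0]

```text
time: 32.85
tool_pos: [0.6189, -0.2483, 0.0297]
ee_rot: [[-1.0, -0.0, 0.001], [-0.0, 1.0, -0.0], [-0.001, -0.0, -1.0]]
ft_force: [-2.7, 0.4, 4.9]
grip_width: 0.0605
grip_force: 27.9
```

Request:
send_rows:
  increments:
    - [62,0,0,0,0]
    - [65,0,0,0,0]
    - [70,0,0,0,0]
    - [76,0,0,0,0]
    - [80,0,0,0,0]

```text
time: 33.48
tool_pos: [0.6187, -0.2482, 0.0286]
ee_rot: [[-1.0, -0.0, -0.0], [-0.0, 1.0, 0.0], [0.0, 0.0, -1.0]]
ft_force: [-0.7, -0.3, -0.1]
grip_width: 0.0801
grip_force: 0.0
```

Request:
send_rows:
  increments:
    - [80,0,0,-10,0]
    - [80,0,0,-40,0]
    - [80,0,0,-90,0]
    - [80,0,0,-140,0]
    - [80,0,0,-160,0]

```text
time: 34.1
tool_pos: [0.6205, -0.2491, 0.195]
ee_rot: [[-1.0, -0.0, 0.008], [-0.0, 1.0, -0.004], [-0.008, -0.004, -1.0]]
ft_force: [0.7, 0.1, 0.3]
grip_width: 0.08
grip_force: 0.0
```

Request:
send_rows:
  increments:
    - [80,40,40,0,0]
    - [80,80,80,0,0]
    - [80,120,120,0,0]
    - [80,150,160,0,0]
    - [80,150,160,0,0]

```text
time: 34.72
tool_pos: [0.4667, -0.0859, 0.1897]
ee_rot: [[-1.0, -0.003, 0.0], [-0.003, 1.0, 0.0], [-0.0, 0.0, -1.0]]
ft_force: [1.3, -0.5, 0.8]
grip_width: 0.0799
grip_force: 0.0
```

Run:
```python
from h import *
im,d=snap('scene','end.png');W=world('scene',d)
for n,c,R,z in(('S',(.423,.323),.021,.044),('M',(.594,.25),.026,.054),('L',(.619,-.248),.031,.064),('lid',(.4335,-.316),.017,.062)):
    m=(np.hypot(W[...,0]-c[0],W[...,1]-c[1])<R+.006)&(W[...,2]>.012 if n!='lid' else W[...,2]>.05)&(W[...,2]<.08);print(n,cyl_fit(W[m],[*c,z],R,.016))
im2,d2=snap('top');W=world('top',d2)
print('L',top_circle(W,(.619,-.248),.045,.055,.09),'lid',top_circle(W,(.433,-.316),.04,.055,.08))
cv2.imwrite('pics/m.png',cv2.resize(im[150:370,120:440,::-1],(800,550),interpolation=3))
```

```text
S (array([0.4214, 0.3231, 0.0428]), np.float64(0.0009), 234)
M (array([0.5916, 0.2503, 0.0529]), np.float64(0.0008), 499)
L (array([ 0.6176, -0.2479,  0.063 ]), np.float64(0.0007), 1503)
lid (array([ 0.4321, -0.3163,  0.061 ]), np.float64(0.0007), 260)
L ([0.6178, -0.2498, 0.0642, 0.0302], [0.6176, -0.249, 0.064], 333) lid ([0.4324, -0.3184, 0.0616, 0.0177], [0.4327, -0.3175, 0.0613], 116)
```

View pics/m.png

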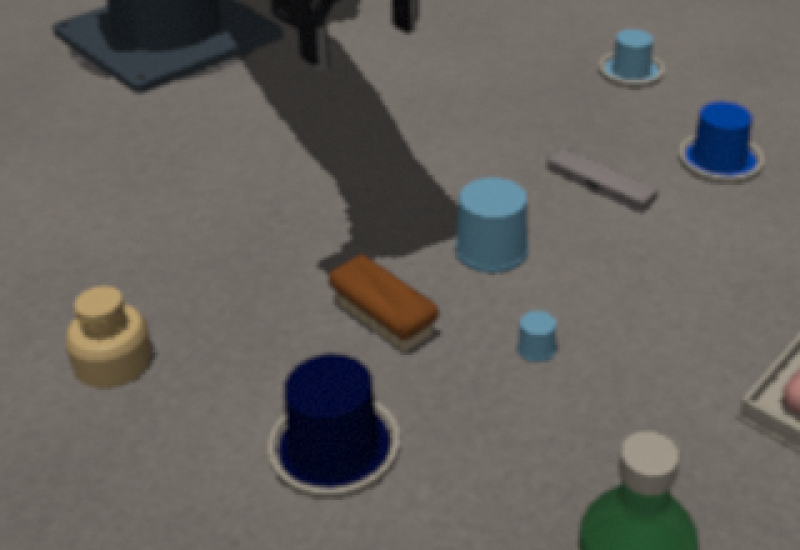

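All the cups stand in their dishes: small (632,55), medium (723,140), large (330,415). The lid is on the jar at (100,310), and the brush and case haven't moved. Handing in.

```bash
python3 -c "
from cell import r
print(r.finish_job())"
```

```text
the job is handed in; nothing more can be done
None
```

The job is handed in, though no verdict came back: the lid sits centred on its jar, each cup stands upside down and flat in its own dish, and the jar, nail brush and tweezers case are where they were.

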